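# Move the battery pack from the charger to the mini chopper

## Task

The battery pack on the charger is charged. Press the charger's catch so that the pack springs out, take the pack and slide it, the same end first as in the charger, into the battery bay of the mini chopper until the chopper's catch clicks up behind it, then let go.

Things in the scene. Friction and masses are not known exactly. Their poses are not given: they have to be found in the camera images.
- pack: Black battery pack, 80x44x56 mm, 0.15 kg, ribbed sides, locked in the charger. Origin: middle of its underside; z up; +x = inner end; must go in first (turned round, it jams). Grip across y (44 mm wide) at its middle, 30 to 50 mm up from above. Slick flanged runners along its foot, 56 mm wide, 8 mm high, slide under the bay's lips; an end collar at -x, 54 mm wide, 36 mm high, stays outside them.
- charger: White charger, fixed; deck 14 mm high, low rear housing (46 mm). Origin: on the worktop under a fully home pack; +x = way in. Catch pad: grey, ribbed, 30x30 mm, middle at x 13, y -70, top 30 mm up. Press straight down 8 to 10 mm (1 to 5 N, then hard stop), hold 0.8 s: an ejector pushes the pack out to x about -56, clear of the lips (x -6 to 45, 33 mm high); then it lifts straight up.
- chopper: White mini chopper, fixed: the same bay as the charger's (same frame, deck, lips, pad; empty, no ejector) before a motor housing with lidded bowl (x over 44, 108 mm high). Set the pack on the open deck at x -68 (-80 to -55), y within 10 mm, pack origin 14 mm up, and slide it along +x. A funnel (x -37 to -10) leads between the rails. The catch gives way at 1 to 3 N, clicks at x = -1; end stop at x = +4.
- chopper_catch (a joint): The chopper's catch: a steel ramp in the deck (x 6 to 24 mm, 6 mm high) joined to its pad. In m: 0 = up (empty or latched), grows as its pad or the passing pack pushes it down, at most 0.010. It springs up behind a bar under the pack's inner end; the latched pack keeps some play (x -1 to +4).

How it is judged:
By the outcome, as a careful person would: the job done as asked, in the order asked, and still so for the second after the job is handed in, with the robot touching nothing.
It also fails if it takes over 51 s, if anything falls off the work surface, if the arm or the gripper's body presses on something with over 40 N, if the wrist force passes 120 N, or if a joint passes its speed limit or range.

## Robot

A 6-joint arm with a two-finger parallel gripper is mounted at the origin on a cart in front of the work surface, level with it; the furniture and walls round the work are solid. World frame = base frame: x ahead of the robot, y to its left, z up, the work surface at z = 0. Lengths are in m, angles in degrees, forces in N, time in s.
With the tool pointing down it reaches from about 0.35 to 0.875 m from the base axis. Payload 4.2 kg.
Tool frame: the origin (TCP) lies at the centre of the arm's flange, where the gripper is bolted on; the fingertips stand 182 mm ahead of it and the grasp point (between the pads) lies 164 mm ahead of it (r.nose_length is the distance from the TCP to the fingertips, in m); z points along the fingers, y is the line along which they close (so a half turn about z gives the same grasp; the last joint's range is limited). The gripper opens to 87 mm and grips with 3 to 60 N. Pads are 19 mm wide; open, the fingers measure 117 mm over their backs; the gripper's body (75 mm by 190 mm) begins 51 mm behind the grasp point.
Start: joints at [-61.73, 22.042, 0.453, 0, -68.411, -14.817], TCP at [0.145, -0.608, 0.405] pointing down, gripper open.
Joint ranges: [-179.83, 179.83], [-69.29, 118.12], [-61.27, 80.66], [-181.25, 117.63], [-171.15, -9.14], [-177.46, 177.46]. Speed limits (degrees/s): [159.86, 159.86, 180, 180, 180, 180].

## Interface

Orientations are given as a 3x3 rotation matrix whose columns are the frame's x, y, z axes.
In Python, from station import r, vision gives the robot as it stands. The module is installed in compiled form; this text tells all that it offers.
- The arm moves only by the shell command python3 -m creep 'ROWS'. ROWS is JSON, a list of rows, each a list of 7 numbers: the opening, from -1 (shut) to 1 (fully open), then the shift along the tool's x, y, z in mm, then the turn, a rotation vector about the tool's x, y, z in degrees. A call has 1 to 8 rows; each row is the pose to reach, as a shift and turn from the pose commanded when the call began, along the tool's axes at that moment; what a row does not reach only later rows make up. A row lasts 1/12 s, in which the tool goes at most 41.7 mm and 7.16 degrees, less where a joint would pass 70% of its speed; a pose out of reach is approached as far as the arm can. A call with a gripper value outside its range is refused whole. The fingers move at their own pace and stop on an object; the grip force is fixed at half the most. Time passes only in rows, so rows that repeat a pose let the fingers close. It gives the time, the measured TCP pose, the force, the opening and the grip force at its end, in the units of the state.
- r.sense(): the state, without advancing time (a new reading comes with each control period).
- vision.capture(name): name is "side" or "top"; returns (picture, depth): 384x512x3 uint8, red, green, blue; 384x512 float32, m along the optical axis (not along the pixel's ray), 0 where there is no reading.
- vision.camera_model(name): a dict with "vertical_fov" (degrees; the focal length in pixels is half the picture's height over the tangent of half this angle, whatever the lens; pixels are square), "cx", "cy" (the principal point, pixels), "extrinsics" (4x4, takes a point from camera to world coordinates). Camera axes: x right, y down, z forward; pixel columns grow to the right and rows downward; lengths in m; the calibration is good to about 2 mm. A picture is of the moment at which its call begins. camera_model takes no time and is no camera call.
- r.finish_job(): hands the job in; it is judged then, once.
Trained networks look in the newest picture that a camera, given by its name, has taken for a name from the list of things; names that differ only in an ending like _2 or _b are one class to them, and where a whole thing is asked for, a point or a joint stands for the part that bears it (a point fixed in the world has none). Each returns a list of dicts, best first, with "conf" (0 to 1); they miss things now and then, are a little off and sometimes report something else, mostly with a low value. They report only what shows in the picture. A call takes as long as a camera call.
- vision.find_in(camera, thing): "uv" ([column, row] in pixels, amid what is visible of it).
- vision.cut_out(camera, thing): "region" (384x512 bool, what is visible of it) and "uv" ([column, row] in pixels, amid what is visible of it).
The state is a dict: "time_s": time; "joints": joint angles; "joint_velocities": joint speeds; "effort": joint torques, N m; "tcp_pos": TCP position; "ee_rot": TCP orientation; "wrist_force": force on the tool from outside, world axes, zero at the start; "moment": the same for the moment, N m; "gripper_width": opening from 0.0 (shut) to 1.0 (fully open); "gripper_force": force on a finger pad.
Only numpy, scipy, OpenCV 4.12 (cv2) and the standard library are available. Lean on these libraries where they do the work, as an engineer would, in place of code of your own. Each camera call takes 0.05 s, during which the arm holds its last target. There are 200 camera calls.

## Working session

There is one attempt and no reset: what is moved stays moved. The work goes in short steps, Python scripts to look and compute and a shell command to move; the robot and the scene stay as the last step left them, time stands still between calls to the robot, and variables do not carry over. Pictures are saved under pics/ and viewed, at most 10 in all, crops included, and the job is handed in when it is done.

```bash
mkdir -p pics; cat > h.py <<'E'
from station import r, vision
import numpy as np, cv2
def cloud(cam, d):
    m=vision.camera_model(cam); h,w=d.shape
    f=h/2/np.tan(np.radians(m["vertical_fov"])/2)
    v,u=np.mgrid[:h,:w]
    P=np.stack([(u-m["cx"])/f*d,(v-m["cy"])/f*d,d],-1)
    E=np.array(m["extrinsics"]); return P@E[:3,:3].T+E[:3,3]
E
python3 - <<'E'
from h import *
s=r.sense(); print(s["time_s"],s["tcp_pos"],np.round(s["ee_rot"],3).tolist(),s["gripper_width"])
ims=[]
for c in("top","side"):
    p,d=vision.capture(c); np.savez(f"{c}0.npz",p=p,d=d); W=cloud(c,d)
    cv2.imwrite(f"pics/{c}0.png",p[...,::-1])
    print(c,np.round(vision.camera_model(c)["extrinsics"],3).tolist())
    for t in("pack","charger","chopper"):
        for o in vision.cut_out(c,t)[:2]:
            g=o["region"]&(d>0); q=W[g]
            np.save(f"{c}_{t}.npy",o["region"]) if o["conf"]>.3 else 0
            print(t,round(o["conf"],2),np.round(o["uv"]),np.round(np.percentile(q,[2,50,98],axis=0),3).tolist() if len(q) else 0)
E
```

```text
0.0 [ 0.14539212 -0.60762641  0.40366652] [[-0.973, -0.233, -0.001], [-0.233, 0.973, 0.002], [0.0, 0.002, -1.0]] 0.9986871836800738
top [[-0.021, -0.983, 0.185, 0.356], [-0.999, 0.025, 0.021, -0.046], [-0.025, -0.184, -0.983, 0.867], [0.0, 0.0, 0.0, 1.0]]
pack 0.84 [354. 178.] [[0.474, -0.225, 0.021], [0.511, -0.197, 0.069], [0.553, -0.171, 0.073]]
charger 0.57 [348. 202.] [[0.391, -0.277, 0.009], [0.478, -0.197, 0.015], [0.595, -0.141, 0.047]]
chopper 0.6 [196. 192.] [[0.368, 0.018, 0.01], [0.501, 0.086, 0.018], [0.618, 0.137, 0.102]]
side [[1.0, 0.024, -0.007, 0.505], [0.018, -0.505, 0.863, -0.747], [0.017, -0.863, -0.506, 0.483], [0.0, 0.0, 0.0, 1.0]]
pack 0.76 [253. 256.] [[0.473, -0.229, 0.022], [0.511, -0.219, 0.062], [0.552, -0.18, 0.072]]
charger 0.65 [253. 275.] [[0.39, -0.287, 0.002], [0.505, -0.231, 0.016], [0.596, -0.146, 0.047]]
chopper 0.93 [273. 185.] [[0.37, 0.038, 0.003], [0.543, 0.058, 0.028], [0.622, 0.137, 0.101]]
```

View pics/top0.png

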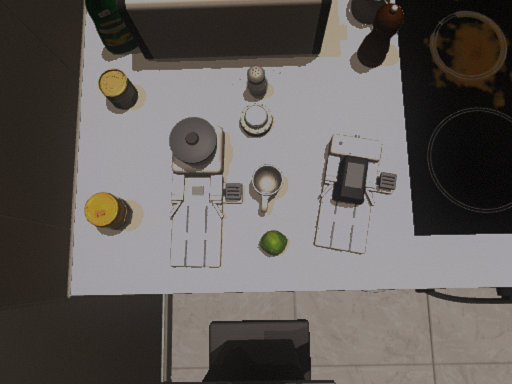

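View pics/side0.png

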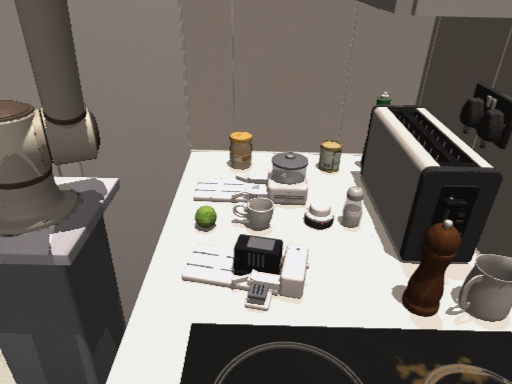

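Top view: pack (352,180) on the charger, charger pad (388,181); chopper left with pad (233,192) and deck reaching down to row 265. A mug (267,182) stands near the chopper pad. Next I'll fit the poses.

```bash
cat > fit.py <<'E'
from h import *
def rect(q,n):
    (c,s,a)=cv2.minAreaRect((q[:,:2]*1000).astype(np.float32)); 
    print(n,len(q),np.round(c,1),np.round(s,1),round(a,1))
for c in("top","side"):
    z=np.load(f"{c}0.npz"); W=cloud(c,z["d"]); ok=z["d"]>0; X,Y,Z=W[...,0],W[...,1],W[...,2]
    def comp(m,n,amin=25):
        k,l,st,ce=cv2.connectedComponentsWithStats(m.astype(np.uint8),connectivity=4)
        for i in range(1,k):
            if st[i,4]>=amin: rect(W[l==i],f"{c} {n} uv{np.round(ce[i])} z{np.median(Z[l==i]):.4f}")
    ch=ok&(X>.36)&(X<.63)&(Y>-.32)&(Y<-.11); cp=ok&(X>.34)&(X<.64)&(Y>-.03)&(Y<.15)
    comp(ch&(Z>.064)&(Z<.08),"packtop")
    comp(ch&(Z>.023)&(Z<.04),"ch 30"); comp(ch&(Z>.041)&(Z<.053),"ch 46")
    comp(ch&(Z>.008)&(Z<.02),"ch deck"); 
    comp(cp&(Z>.008)&(Z<.02),"cp deck"); comp(cp&(Z>.023)&(Z<.04),"cp 30"); comp(cp&(Z>.045),"cp hi")
t=cv2.imread("pics/top0.png")[120:275,150:410]; cv2.imwrite("pics/crop0.png",cv2.resize(t,None,fx=3,fy=3,interpolation=cv2.INTER_CUBIC))
E
python3 fit.py
```

```text
top packtop uv[353. 178.] z0.0697 1051 [ 515.1 -201.7] [44.7 80.3] 78.9
top ch 30 uv[332. 170.] z0.0289 431 [ 534.  -170.9] [29.7 97.9] 78.3
top ch 30 uv[371. 179.] z0.0286 360 [ 512.  -240.4] [21.4 83.7] 82.0
top ch 30 uv[387. 180.] z0.0297 261 [ 515.  -272.7] [30.3 30.3] 77.9
top ch 30 uv[348. 202.] z0.0331 31 [ 475.7 -194.9] [46.8  0.6] 79.5
top ch 46 uv[356. 147.] z0.0455 968 [ 578.7 -213.9] [95.4 39.9] 79.4
top ch 46 uv[337. 197.] z0.0490 25 [ 481.9 -173.7] [15.3  7. ] 39.8
top ch 46 uv[355. 201.] z0.0480 26 [ 474.2 -203.8] [ 6.1 32.6] 1.2
top ch deck uv[381. 185.] z0.0104 106 [ 515.4 -270.7] [32.7 39.6] 83.6
top ch deck uv[325. 186.] z0.0137 28 [ 509.4 -153.6] [ 8.3 15.8] 43.9
top ch deck uv[342. 224.] z0.0137 2595 [ 447.9 -188.5] [ 96.5 121.4] 79.1
top cp deck uv[250. 133.] z0.0158 33 [621.7 -12. ] [35.1  6.5] 64.1
top cp deck uv[196. 227.] z0.0138 3736 [449.9  92.7] [ 96.  174.4] 88.0
top cp deck uv[258. 183.] z0.0144 36 [519.2 -26.1] [ 5.8 25.8] 88.7
top cp deck uv[228. 196.] z0.0107 128 [502.5  24.6] [37.  37.8] 88.1
top cp deck uv[220. 207.] z0.0125 33 [472.8  47.8] [18.5 
[... 693 characters left out ...]
5
side ch deck uv[213. 266.] z0.0144 1772 [ 448.8 -190.6] [ 98.  125.6] 76.9
side ch deck uv[270. 297.] z0.0107 393 [ 540.5 -268.2] [100.   34.3] 19.5
side cp deck uv[224. 188.] z0.0146 1142 [446.3  90.5] [103.3 173.1] 83.4
side cp deck uv[286. 200.] z0.0145 155 [578.9  41.9] [ 7.8 91.5] 88.1
side cp 30 uv[253. 177.] z0.0290 138 [494.9 126.2] [27.5 80.1] 84.6
side cp 30 uv[270. 193.] z0.0299 496 [538.2  48. ] [170.8  56.3] 12.8
side cp 30 uv[260. 207.] z0.0330 110 [517.7 -23. ] [12.1 41. ] 87.7
side cp 30 uv[307. 209.] z0.0268 26 [620.9 -16.2] [ 9.4 27.2] 1.0
side cp hi uv[288. 171.] z0.0809 1270 [581.5  86.6] [93.2 90.2] 87.0
side cp hi uv[259. 200.] z0.0498 84 [516.  -22.6] [46.9 14.7] 0.2
```

View pics/crop0.png

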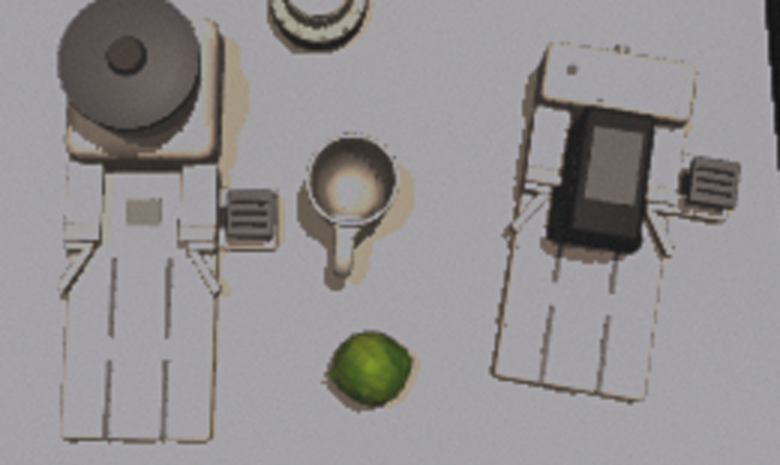

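Fits agree across both cameras:

| Item | Position (mm) | Yaw |
|---|---|---|
| Charger origin | (514.5, -201.8) | -11.1° |
| Charger pad | (514.5, -272.9) | – |
| Chopper origin | (492.4, 91) | -2.0° |

The crop confirms the pack is in the charger, with the chopper pad at (250,215) in the crop.

```bash
cat >> h.py <<'E'
from scipy.spatial.transform import Rotation as Ro
def go(x,y,z,yaw):  # mm, TCP; yaw of the bay; tool x along -bay x
    s=r.sense(); R=np.array(s["ee_rot"]); a=np.radians(yaw)
    T=np.array([[-np.cos(a),-np.sin(a),0],[-np.sin(a),np.cos(a),0],[0,0,-1]])
    d=R.T@(np.array([x,y,z])-1000*np.array(s["tcp_pos"]))
    print("row",np.round(d,1),np.round(Ro.from_matrix(R.T@T).as_rotvec(degrees=True),2),"t",s["time_s"],"F",np.round(s["wrist_force"],1))
def bay(o,yaw,x,y=0):
    a=np.radians(yaw); return o[0]+x*np.cos(a)-y*np.sin(a), o[1]+x*np.sin(a)+y*np.cos(a)
CH=(514.5,-201.8); CP=(492.4,91.0)
E
python3 -c "
from h import *
go(*bay(CH,-11.1,13,-70),235,-11.1)"
```

```text
row [-436.1  239.9  169.7] [ 2.000e-02 -0.000e+00  2.455e+01] t 0.4 F [-1.  -0.1  0.1]
```

```bash
python3 -m creep '[[-1,-35,20,5,0,0,6],[-1,-70,40,20,0,0,12],[-1,-105,60,40,0,0,18],[-1,-140,80,50,0,0,24.5],[-1,-175,98,65,0,0,24.5],[-1,-210,116,80,0,0,24.5],[-1,-245,135,95,0,0,24.5],[-1,-280,154,110,0,0,24.5]]'; python3 -c "
from h import *
go(*bay(CH,-11.1,13,-70),235,-11.1)"
```

```text
time_s: 1.07
tcp_pos: [0.3775, -0.3964, 0.2973]
ee_rot: [[-0.981, 0.192, 0.001], [0.192, 0.981, -0.001], [-0.001, -0.0, -1.0]]
wrist_force: [0.3, -0.9, 0.5]
gripper_width: 0.48
gripper_force: 0.0
row [-110.   147.3   62.4] [-0.02  0.05  0.05] t 1.0667 F [ 0.3 -0.9  0.5]
```

```bash
python3 -m creep '[[-1,-20,28,12,0,0,0],[-1,-40,56,24,0,0,0],[-1,-60,84,36,0,0,0],[-1,-80,112,48,0,0,0],[-1,-95,130,56,0,0,0],[-1,-106,142,60,0,0,0],[-1,-106,142,60,0,0,0],[-1,-106,142,60,0,0,0]]'; python3 -c "
from h import *
go(*bay(CH,-11.1,13,-70),235,-11.1)"
```

```text
time_s: 1.73
tcp_pos: [0.508, -0.2786, 0.2374]
ee_rot: [[-0.982, 0.191, -0.0], [0.191, 0.982, 0.0], [0.0, -0.0, -1.0]]
wrist_force: [-0.4, -0.3, -0.0]
gripper_width: 0.004
gripper_force: 0.0
row [-4.6  6.6  2.4] [-0.   -0.03  0.12] t 1.7333 F [-0.4 -0.3 -0. ]
```

```bash
python3 -m creep '[[-1,-4.5,6.5,6,0,0,0],[-1,-4.5,6.5,15,0,0,0],[-1,-4.5,6.5,20,0,0,0],[-1,-4.5,6.5,24,0,0,0],[-1,-4.5,6.5,27,0,0,0],[-1,-4.5,6.5,30,0,0,0],[-1,-4.5,6.5,32,0,0,0],[-1,-4.5,6.5,33.5,0,0,0]]'; python3 -c "
from h import *
go(*bay(CH,-11.1,13,-70),203,-11.1)"
```

```text
time_s: 2.4
tcp_pos: [0.5131, -0.2735, 0.2039]
ee_rot: [[-0.981, 0.192, -0.0], [0.192, 0.981, -0.0], [0.0, -0.0, -1.0]]
wrist_force: [-0.7, -0.6, 2.9]
gripper_width: 0.006
gripper_force: 1.0
row [-0.6  0.6  0.9] [-0.01 -0.02  0.04] t 2.4 F [-0.7 -0.6  2.9]
```

Force is 2.9 N, so it is pressing. Hold just over 0.8 s.

```bash
python3 -m creep '[[-1,0,0,0.7,0,0,0],[-1,0,0,0.7,0,0,0],[-1,0,0,0.7,0,0,0],[-1,0,0,0.7,0,0,0],[-1,0,0,0.7,0,0,0],[-1,0,0,0.7,0,0,0],[-1,0,0,0.7,0,0,0],[-1,0,0,0.7,0,0,0]]'; python3 -m creep '[[-1,0,0,0,0,0,0],[-1,0,0,0,0,0,0],[-1,0,0,0,0,0,0],[-1,0,0,0,0,0,0],[-1,0,0,0,0,0,0],[-1,0,0,0,0,0,0]]';  cat > pk.py <<'E'
from h import *
import sys
n=sys.argv[1]
for c in("top","side"):
    p,d=vision.capture(c); W=cloud(c,d); X,Y,Z=W[...,0],W[...,1],W[...,2]
    cv2.imwrite(f"pics/{c}{n}.png",p[...,::-1])
    for o in vision.cut_out(c,"pack")[:1]:
        m=o["region"]&(d>0)&(Z>.062)&(Z<.08); q=W[m]
        print(c,round(o["conf"],2),np.round(o["uv"]),m.sum())
        if m.sum()>20:
            a=cv2.minAreaRect((q[:,:2]*1000).astype(np.float32)); print(np.round(a[0],1),np.round(a[1],1),round(a[2],1),np.median(q[:,2]))
E
python3 pk.py 1
```

```text
time_s: 3.07
tcp_pos: [0.5134, -0.2733, 0.2034]
ee_rot: [[-0.981, 0.192, 0.0], [0.192, 0.981, -0.0], [-0.0, -0.0, -1.0]]
wrist_force: [-1.8, -0.2, 1.9]
gripper_width: 0.005
gripper_force: 1.0
time_s: 3.57
tcp_pos: [0.5134, -0.2733, 0.2034]
ee_rot: [[-0.981, 0.192, 0.0], [0.192, 0.981, -0.0], [-0.0, -0.0, -1.0]]
wrist_force: [-0.7, -0.5, 2.4]
gripper_width: 0.005
gripper_force: 1.0
side 0.69 [214. 248.] 539
[ 447.5 -189.5] [43.9 56.5] 79.1 0.07032901323136909
```

```bash
python3 -m creep '[[-1,0,0,-15,0,0,0],[-1,0,0,-45,0,0,0],[0,0,0,-80,0,0,0],[1,0,0,-110,0,0,0],[1,0,-20,-120,0,0,0],[1,0,-40,-120,0,0,0],[1,0,-40,-120,0,0,0],[1,0,-40,-120,0,0,0]]'; python3 pk.py 2;python3 -c "
from h import *
go(*bay(CH,-11.1,-60,0),260,-11.1)"
```

```text
time_s: 4.43
tcp_pos: [0.5053, -0.3129, 0.3229]
ee_rot: [[-0.981, 0.193, -0.0], [0.193, 0.981, 0.001], [0.0, 0.001, -1.0]]
wrist_force: [-0.7, 0.3, -0.3]
gripper_width: 0.373
gripper_force: 0.0
side 0.65 [223. 264.] 166
[ 448.9 -209.5] [10.5 67.4] 71.8 0.06649913987228315
row [ 72.3 109.8  62.8] [ 0.02 -0.07  0.09] t 4.6333 F [ 0.  -0.6  0.8]
```

View pics/side2.png

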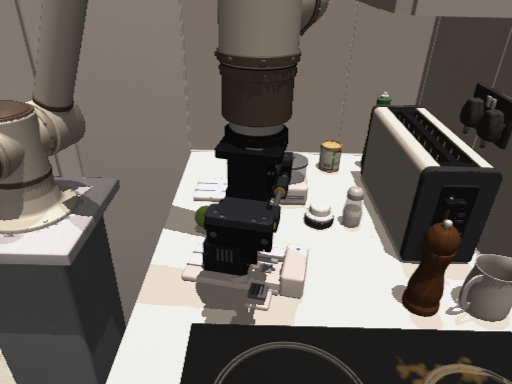

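The side view shows the pack pushed out, at about (225,250). The x-min edge from the earlier fit puts its origin at bay x ≈ -56. Moving over it now.

```bash
python3 -m creep '[[1,18,27,0,0,0,0],[1,36,55,0,0,0,0],[1,55,82,0,0,0,0],[1,73,110,10,0,0,0],[1,73,110,30,0,0,0],[1,73,110,50,0,0,0],[1,73,110,55,0,0,0],[1,73,110,55,0,0,0]]'; python3 pk.py 3;python3 -c "
from h import *
go(*bay(CH,-11.1,-61,0),226,-11.1)"
```

```text
time_s: 5.3
tcp_pos: [0.4548, -0.19, 0.2669]
ee_rot: [[-0.982, 0.191, -0.004], [0.191, 0.982, 0.0], [0.004, -0.0, -1.0]]
wrist_force: [-0.6, -0.8, 0.4]
gripper_width: 0.996
gripper_force: 0.0
top 0.61 [345. 226.] 213
[ 440.2 -187. ] [43.4 39.1] 79.2 0.06918179337103914
side 0.89 [228. 256.] 547
[ 459.6 -191.9] [45.1 79.4] 77.4 0.07026466643388907
row [ 1.3  0.6 43.2] [-0.    0.11  0.05] t 5.5 F [-0.5  0.3  1. ]
```

View pics/side3.png

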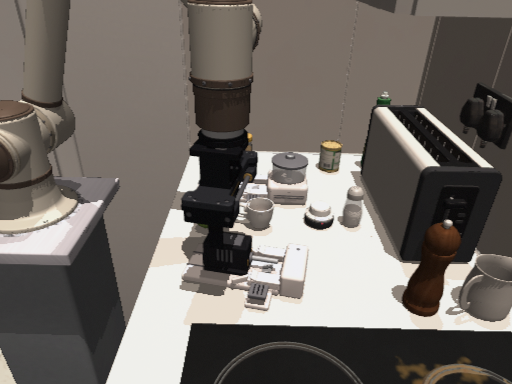

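Side fit: pack centre (459.6, -191.9), bay x = -56 as expected. The picture shows open fingers straddling the pack at (228,256). Descend and grip.

```bash
python3 -m creep '[[1,1,0,12,0,0,0],[1,1,0,25,0,0,0],[1,1,0,36,0,0,0],[1,1,0,43,0,0,0],[1,1,0,43,0,0,0],[-1,1,0,43,0,0,0],[-1,1,0,43,0,0,0],[-1,1,0,43,0,0,0]]';python3 -m creep '[[-1,0,0,0,0,0,0],[-1,0,0,0,0,0,0],[-1,0,0,0,0,0,0],[-1,0,0,0,0,0,0],[-1,0,0,0,0,0,0],[-1,0,0,0,0,0,0]]'; python3 -c "
from h import *
go(*bay(CH,-11.1,-61,0),226,-11.1)"
```

```text
time_s: 6.17
tcp_pos: [0.4544, -0.1905, 0.2261]
ee_rot: [[-0.981, 0.192, 0.002], [0.192, 0.981, -0.0], [-0.002, 0.0, -1.0]]
wrist_force: [-0.2, 0.8, 0.2]
gripper_width: 0.849
gripper_force: 0.0
time_s: 6.67
tcp_pos: [0.4541, -0.1904, 0.2255]
ee_rot: [[-0.981, 0.192, 0.0], [0.192, 0.981, -0.0], [-0.0, 0.0, -1.0]]
wrist_force: [0.9, 1.3, 0.6]
gripper_width: 0.502
gripper_force: 30.0
row [-0.4  0.4 -0.5] [0.   0.01 0.06] t 6.6667 F [0.9 1.3 0.6]
```

```bash
python3 -m creep '[[-1,0,0,-10,0,0,0],[-1,0,0,-25,0,0,0],[-1,0,0,-45,0,0,0],[-1,0,0,-65,0,0,0],[-1,0,0,-80,0,0,0],[-1,0,0,-80,0,0,0],[-1,0,0,-80,0,0,0]]'; python3 -c "
from h import *
go(*bay(CP,-2,-73,0),306,-2)"
```

```text
time_s: 7.25
tcp_pos: [0.4539, -0.1903, 0.3055]
ee_rot: [[-0.981, 0.192, 0.001], [0.192, 0.981, 0.0], [-0.001, 0.001, -1.0]]
wrist_force: [-0.3, 0.3, -1.6]
gripper_width: 0.507
gripper_force: 30.0
row [ 88.3 272.   -0.5] [ 0.03  0.06 -9.07] t 7.25 F [-0.3  0.3 -1.6]
```

```bash
python3 -m creep '[[-1,8,25,0,0,0,-1],[-1,18,56,0,0,0,-3],[-1,29,90,0,0,0,-5],[-1,40,124,0,0,0,-7],[-1,51,158,0,0,0,-9],[-1,61,190,0,0,0,-9],[-1,70,215,0,0,0,-9],[-1,77,236,0,0,0,-9]]';python3 -m creep '[[-1,5,16,0,0,0,0],[-1,10,32,0,0,0,0],[-1,11,36,0,0,0,0],[-1,11,36,0,0,0,0],[-1,11,36,0,0,0,0]]'; python3 pk.py 4; python3 -c "
from h import *
go(*bay(CP,-2,-73,0),226,-2)"
```

```text
time_s: 7.92
tcp_pos: [0.4227, 0.0576, 0.3039]
ee_rot: [[-0.999, 0.035, -0.003], [0.035, 0.999, -0.001], [0.003, -0.001, -1.0]]
wrist_force: [0.7, -0.3, -1.9]
gripper_width: 0.507
gripper_force: 30.0
time_s: 8.33
tcp_pos: [0.4138, 0.0921, 0.3045]
ee_rot: [[-0.999, 0.035, -0.002], [0.035, 0.999, -0.001], [0.002, -0.001, -1.0]]
wrist_force: [1.2, 0.2, -2.6]
gripper_width: 0.502
gripper_force: 30.0
side 0.62 [220. 149.] 0
row [-5.3  2.1 79.1] [-0.02 -0.03 -0.13] t 8.5333 F [-0.9 -0.3 -1.6]
```

View pics/side4.png

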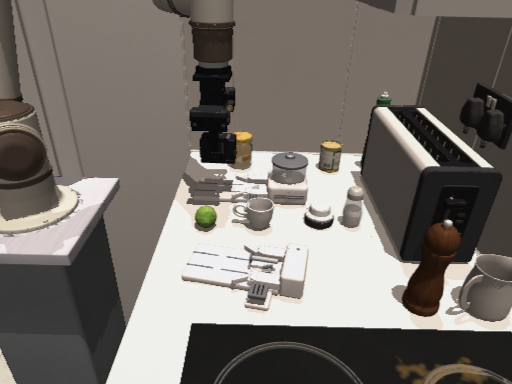

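The pack is held at (220,149), above the chopper's open deck. Lower it, slower near contact.

```bash
python3 -m creep '[[-1,-5,2,15,0,0,0],[-1,-5,2,35,0,0,0],[-1,-5,2,52,0,0,0],[-1,-5,2,63,0,0,0],[-1,-5,2,70,0,0,0],[-1,-5,2,74,0,0,0],[-1,-5,2,77,0,0,0],[-1,-5,2,77,0,0,0]]';python3 -m creep '[[-1,0,0,0.7,0,0,0],[-1,0,0,1.3,0,0,0],[-1,0,0,1.8,0,0,0],[-1,0,0,1.8,0,0,0]]'; python3 -c "
from h import *
go(*bay(CP,-2,-73,0),226,-2)"
```

```text
time_s: 9.2
tcp_pos: [0.4193, 0.0941, 0.2283]
ee_rot: [[-0.999, 0.036, 0.0], [0.036, 0.999, -0.0], [-0.0, -0.0, -1.0]]
wrist_force: [-0.5, -1.0, -1.7]
gripper_width: 0.496
gripper_force: 30.0
time_s: 9.53
tcp_pos: [0.4192, 0.0942, 0.2268]
ee_rot: [[-0.999, 0.036, 0.001], [0.036, 0.999, 0.0], [-0.001, 0.0, -1.0]]
wrist_force: [0.7, -0.3, -1.5]
gripper_width: 0.498
gripper_force: 30.0
row [-0.3 -0.7  0.8] [ 0.03  0.04 -0.04] t 9.5333 F [ 0.7 -0.3 -1.5]
```

```bash
python3 -m creep '[[-1,0,-0.6,0.6,0,0,0],[-1,0,-0.6,1.2,0,0,0],[-1,0,-0.6,1.6,0,0,0],[-1,0,-0.6,1.6,0,0,0]]'; python3 pk.py 5; python3 -c "
from h import *
go(*bay(CP,-2,-73,0),226,-2)"
```

```text
time_s: 9.87
tcp_pos: [0.4191, 0.0936, 0.2254]
ee_rot: [[-0.999, 0.035, 0.0], [0.035, 0.999, -0.0], [-0.0, -0.0, -1.0]]
wrist_force: [-2.3, 0.1, 3.6]
gripper_width: 0.504
gripper_force: 30.0
top 0.5 [201. 170.] 64
[558.2  74.1] [19.6 66.2] 25.2 0.07017495116843658
side 0.69 [221. 182.] 201
[424.4  88.9] [78.  43.6] 2.8 0.0698769565753386
row [-0.3 -0.  -0.6] [ 0.    0.02 -0.03] t 10.0667 F [-1.7  0.3  5.4]
```

```bash
python3 - <<'E'
import cv2
a=cv2.imread("pics/side5.png")[120:230,160:330]; b=cv2.imread("pics/top5.png")[130:280,150:290]
a=cv2.resize(a,(618,400)); b=cv2.resize(b,(180,193)); 
import numpy as np
c=np.zeros((400,798,3),np.uint8); c[:,:618]=a; c[:193,618:]=b; cv2.imwrite("pics/c5.png",c)
E
```

```text
(no output)
```

View pics/c5.png

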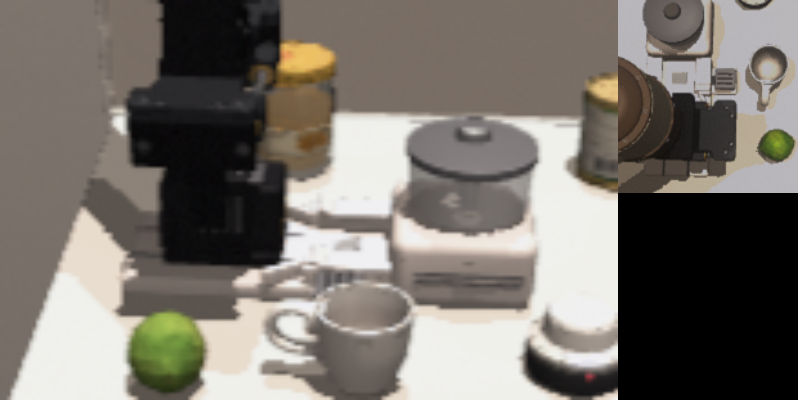

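The pack rests on the deck with about 5 N down, in front of the funnel and square to it. Start the slide (bay +x = tool -x).

```bash
python3 -m creep '[[-1,-4,0,-0.3,0,0,0],[-1,-9,0,-0.3,0,0,0],[-1,-14,0,-0.3,0,0,0],[-1,-19,0,-0.3,0,0,0],[-1,-24,0,-0.3,0,0,0],[-1,-29,0,-0.3,0,0,0],[-1,-33,0,-0.3,0,0,0],[-1,-35,0,-0.3,0,0,0]]'; python3 -c "
from h import *
go(*bay(CP,-2,-4,0),225.5,-2)"
```

```text
time_s: 10.73
tcp_pos: [0.4549, 0.0923, 0.2254]
ee_rot: [[-0.999, 0.036, -0.0], [0.036, 0.999, -0.0], [0.0, -0.0, -1.0]]
wrist_force: [-3.9, 1.0, 7.8]
gripper_width: 0.503
gripper_force: 30.0
row [-33.6   0.   -0.1] [-0.01 -0.   -0.06] t 10.7333 F [-3.9  1.   7.8]
```

```bash
python3 -m creep '[[-1,-3,0,-0.4,0,0,0],[-1,-6,0,-0.4,0,0,0],[-1,-9,0,-0.4,0,0,0],[-1,-12,0,-0.4,0,0,0],[-1,-15,0,-0.4,0,0,0],[-1,-18,0,-0.4,0,0,0],[-1,-20,0,-0.4,0,0,0],[-1,-20,0,-0.4,0,0,0]]'; python3 -c "
from h import *
go(*bay(CP,-2,-4,0),225.5,-2)"
```

```text
time_s: 11.4
tcp_pos: [0.4748, 0.0918, 0.2256]
ee_rot: [[-0.999, 0.036, 0.001], [0.036, 0.999, 0.0], [-0.001, 0.0, -1.0]]
wrist_force: [1.1, -0.6, 0.5]
gripper_width: 0.503
gripper_force: 30.0
row [-13.6  -0.1   0.1] [ 0.02  0.06 -0.05] t 11.4 F [ 1.1 -0.6  0.5]
```

```bash
python3 -m creep '[[-1,-2,0,0,0,0,0],[-1,-4,0,0,0,0,0],[-1,-6,0,0,0,0,0],[-1,-8,0,0,0,0,0],[-1,-10,0,0,0,0,0],[-1,-12,0,0,0,0,0],[-1,-13.5,0,0,0,0,0],[-1,-13.5,0,0,0,0,0]]'; python3 -c "
from h import *
go(*bay(CP,-2,-4,0),225.5,-2)"
```

```text
time_s: 12.07
tcp_pos: [0.4879, 0.0912, 0.2255]
ee_rot: [[-0.999, 0.036, 0.0], [0.036, 0.999, 0.0], [-0.0, 0.0, -1.0]]
wrist_force: [-0.1, -1.0, -1.8]
gripper_width: 0.507
gripper_force: 30.0
row [-0.5 -0.   0. ] [ 0.01  0.01 -0.05] t 12.0667 F [-0.1 -1.  -1.8]
```

```bash
for i in 1; do python3 -m creep '[[-1,-0.7,0,0,0,0,0],[-1,-1.4,0,0,0,0,0],[-1,-2,0,0,0,0,0],[-1,-2,0,0,0,0,0],[-1,-2,0,0,0,0,0]]'; done
```

```text
time_s: 12.48
tcp_pos: [0.4895, 0.0911, 0.2256]
ee_rot: [[-0.999, 0.036, -0.0], [0.036, 0.999, -0.0], [0.0, -0.0, -1.0]]
wrist_force: [-1.0, -0.1, -1.2]
gripper_width: 0.505
gripper_force: 30.0
```

```bash
python3 -m creep '[[-1,-0.7,0,0,0,0,0],[-1,-1.4,0,0,0,0,0],[-1,-2,0,0,0,0,0],[-1,-2,0,0,0,0,0],[-1,-2,0,0,0,0,0]]'; python3 pk.py 6; python3 -c "
from h import *
go(*bay(CP,-2,-4,0),225.5,-2)"
```

```text
time_s: 12.9
tcp_pos: [0.4906, 0.0909, 0.2255]
ee_rot: [[-0.999, 0.036, -0.003], [0.036, 0.999, -0.0], [0.003, -0.001, -1.0]]
wrist_force: [-4.5, 2.1, 2.3]
gripper_width: 0.504
gripper_force: 30.0
top 0.71 [193. 213.] 102
[460.5  91.3] [40.9  7.4] 88.7 0.06907763066160982
side 0.96 [250. 176.] 203
[495.3  82.2] [82.4 36.3] 6.2 0.06966374856325747
row [2.2 0.1 0. ] [-0.03 -0.15 -0.08] t 13.1 F [-4.7  2.7  1.8]
```

The end stop is felt (-4.5 N), so the catch should be up. A gentle pull back will check that.

```bash
python3 -m creep '[[-1,1,0,0,0,0,0],[-1,2,0,0,0,0,0],[-1,3.5,0,0,0,0,0],[-1,5,0,0,0,0,0],[-1,6,0,0,0,0,0],[-1,6.5,0,0,0,0,0],[-1,6.5,0,0,0,0,0]]'; python3 -m creep '[[-1,0.7,0,0,0,0,0],[-1,1,0,0,0,0,0],[-1,1,0,0,0,0,0]]'
```

```text
time_s: 13.68
tcp_pos: [0.4851, 0.0913, 0.2258]
ee_rot: [[-0.999, 0.036, 0.001], [0.036, 0.999, 0.0], [-0.001, 0.0, -1.0]]
wrist_force: [-0.3, 0.4, -1.1]
gripper_width: 0.503
gripper_force: 30.0
time_s: 13.93
tcp_pos: [0.4846, 0.0914, 0.2259]
ee_rot: [[-0.999, 0.035, 0.002], [0.035, 0.999, 0.001], [-0.002, 0.001, -1.0]]
wrist_force: [1.9, -1.2, -2.4]
gripper_width: 0.502
gripper_force: 30.0
```

```bash
python3 -m creep '[[-1,0.7,0,0,0,0,0],[-1,1.5,0,0,0,0,0],[-1,1.5,0,0,0,0,0]]'
```

```text
time_s: 14.18
tcp_pos: [0.4839, 0.0917, 0.2264]
ee_rot: [[-0.999, 0.035, 0.005], [0.035, 0.999, 0.002], [-0.005, 0.002, -1.0]]
wrist_force: [5.2, -2.0, -2.0]
gripper_width: 0.505
gripper_force: 30.0
```

Force rises against the pull, so it is latched. Push back to the middle of the play, release and lift.

```bash
python3 -m creep '[[-1,-2,0,0,0,0,0],[-1,-4,0,0,0,0,0],[-1,-4.5,0,0,0,0,0],[-1,-4.5,0,0,0,0,0],[0,-4.5,0,0,0,0,0],[0.7,-4.5,0,0,0,0,0],[0.7,-4.5,0,0,0,0,0],[0.7,-4.5,0,0,0,0,0]]'; python3 -m creep '[[0.7,0,0,0,0,0,0],[0.7,0,0,-3,0,0,0],[0.7,0,0,-10,0,0,0],[0.7,0,0,-25,0,0,0],[0.7,0,0,-45,0,0,0],[0.7,0,0,-70,0,0,0],[0.7,0,0,-100,0,0,0],[0.7,0,0,-110,0,0,0]]'; python3 -m creep '[[0.7,30,-30,0,0,0,0],[0.7,55,-60,0,0,0,0],[0.7,80,-90,0,0,0,0],[0.7,100,-120,0,0,0,0],[0.7,100,-150,0,0,0,0],[0.7,100,-150,0,0,0,0]]'; python3 pk.py 7
python3 - <<'E'
import cv2
a=cv2.imread("pics/top7.png")[120:275,150:410]; cv2.imwrite("pics/c7.png",cv2.resize(a,None,fx=3,fy=3,interpolation=cv2.INTER_CUBIC))
E
```

```text
time_s: 14.85
tcp_pos: [0.487, 0.0912, 0.2256]
ee_rot: [[-0.999, 0.036, -0.0], [0.036, 0.999, -0.0], [0.0, -0.0, -1.0]]
wrist_force: [-0.5, -0.1, -0.1]
gripper_width: 0.648
gripper_force: 0.0
time_s: 15.52
tcp_pos: [0.4879, 0.0914, 0.3406]
ee_rot: [[-0.999, 0.035, 0.008], [0.035, 0.999, 0.003], [-0.007, 0.003, -1.0]]
wrist_force: [0.1, 0.7, -0.1]
gripper_width: 0.849
gripper_force: 0.0
time_s: 16.02
tcp_pos: [0.3797, -0.0583, 0.3364]
ee_rot: [[-0.999, 0.04, 0.001], [0.04, 0.999, -0.0], [-0.001, -0.0, -1.0]]
wrist_force: [0.6, 0.3, -0.3]
gripper_width: 0.85
gripper_force: 0.0
top 0.63 [197. 195.] 1028
[491.9  89.7] [44.6 78. ] 88.5 0.06973691040581559
side 0.71 [246. 179.] 331
[492.4  86.8] [39.4 76.4] 86.8 0.07017980906408222
```

View pics/c7.png

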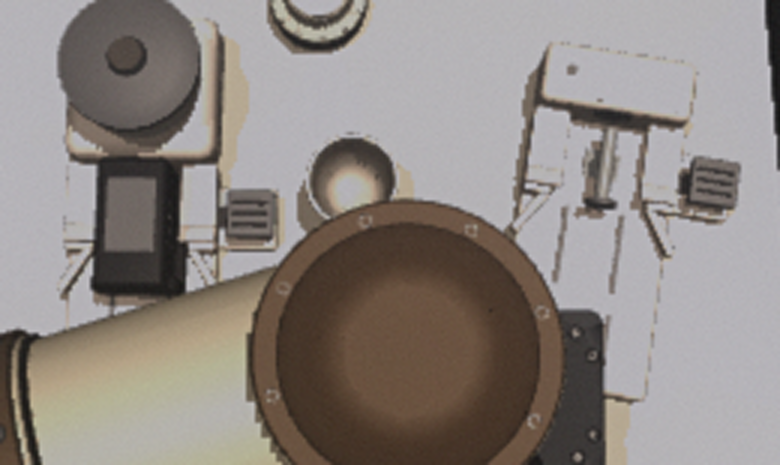

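The top view shows the pack seated in the chopper (origin about (491.9, 89.7)), the charger empty and the gripper clear. One check that the chopper's pad is back up, then hand in.

```bash
python3 - <<'E'
from h import *
p,d=vision.capture("top"); W=cloud("top",d); x,y=bay(CP,-2,13,-70)
m=(d>0)&(abs(W[...,0]*1000-x)<11)&(abs(W[...,1]*1000-y)<11); z=np.median(W[...,2][m]); print(m.sum(),z)
if z>.028: print(r.finish_job())
E
```

```text
126 0.030365497903059036
the job is handed in; nothing more can be done
None
```

The pack sprang out of the charger and is now latched in the chopper, inner end first. A pull test held, the chopper's pad is back up at 30 mm, the gripper is clear, and I handed the job in after about 16 s.

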